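Plug the fixture, then hold the offset lever level over it

ROBOT

A 6-joint arm with a two-finger parallel gripper is mounted at the origin on the work surface; the furniture and walls round the work are solid. World frame = base frame: x ahead of the robot, y to its left, z up, the work surface at z = 0. Lengths are in m, angles in rad, forces in N, time in s.
With the tool pointing down it reaches from about 0.35 to 0.775 m from the base axis. Payload 5.5 kg.
Tool frame: the origin (TCP) lies between the finger pads; the fingertips stand 17 mm ahead of it and the grasp point (between the pads) lies 2 mm behind it (env.finger_overhang is the distance from the TCP to the fingertips, in m); z points along the fingers, y is the direction in which the jaws open and shut (so a half turn about z gives the same grasp; the last joint's range is limited). The gripper opens to 85 mm and grips with 20 to 120 N. Pads are 22 mm wide; open, the fingers measure 114 mm over their backs; the gripper's body (76 mm by 85 mm) begins 54 mm behind the grasp point. The pads swing forward as they close: fully open they stand 13 mm farther back than shut.
Start: joints at [-1.36, 0.313, 0.046, 1.304, 0, 1.431], TCP at [0.198, -0.54, 0.227] pointing down, gripper open.
Joint ranges: [-2.76, 2.76], [-0.86, 1.69], [-1.03, 1.26], [-2.2, 2.34], [-1.47, 1.5], [-3.14, 3.14]. Speed limits (rad/s): [2.57, 2.57, 3.14, 3.14, 3.14, 3.14].

INTERFACE

Orientations are given as a unit quaternion [w, x, y, z].
In Python, from workcell import env gives the robot as it stands. The module is installed in compiled form; this text tells all that it offers.
- The arm moves only by the tool arm_command, never from a script. Its argument "moves" is a list of rows, each a list of 5 numbers: the closure, from 0 (fully open) to 1 (shut), then the shift along the tool's x, y, z in mm, then the turn about the tool's z in rad. In form: [[fingers, dx, dy, dz, turn], ...]. A call has 1 to 12 rows; each row is the pose to reach, as a shift and turn from the pose commanded when the call began, along the tool's axes at that moment; what a row does not reach only later rows make up. A row lasts 1/10 s, in which the tool goes at most 50 mm and 8.59 degrees, less where a joint would pass 70% of its speed; a pose out of reach is approached as far as the arm can. A call with a gripper value outside its range is refused whole. The fingers move at their own pace and stop on an object; "squeeze" is the grip in N (left out, the last holds). Time passes only in rows, so rows that repeat a pose let the fingers close. It gives the time, the measured TCP pose, the force and the opening at its end, in the units of the state.
- env.get_state(): the state, without advancing time (a new reading comes with each control period).
- env.read_camera(name): name is "side" or "top"; returns (picture, depth): 420x560x3 uint8, blue, green, red; 420x560 float32, m along the optical axis (not along the pixel's ray), 0 where there is no reading.
- env.get_calibration(name): a dict with "fx", "fy", "cx", "cy" (pixels), "pose" (4x4, takes a point from camera to world coordinates). Camera axes: x right, y down, z forward; pixel columns grow to the right and rows downward; lengths in m; the calibration is good to about 2 mm. A picture is of the moment at which its call begins. get_calibration takes no time and is no camera call.
- env.hand_in(): hands the job in, once; it reports no verdict.
The state is a dict: "clock": time; "joint_pos": joint angles; "qvel": joint speeds; "tau": joint torques, N m; "tcp_pos": TCP position; "orientation": TCP orientation; "wrist_force": force on the tool from outside, world axes, zero at the start; "ft_torque": the same for the moment, N m; "finger_gap": finger opening in m.
Only numpy, scipy, OpenCV 4.12 (cv2) and the standard library are available. Lean on these libraries where they do the work, as an engineer would, in place of code of your own. Each camera call takes 0.05 s, during which the arm holds its last target. There are 200 camera calls.

TASK

Take the tapered steel plug out of its black storage block, seat it fully home in the flared neck of the inspection fixture and let go of it. Then pick up the cast offset lever by its balance point and hold it level and still above the fixture, ready to be lowered: big hub straight over the plug, small end straight over the rest post, a few centimetres of air between hub and plug. Finish while still holding the lever there, with the plug still home, and leave the loupe, bushing and ring gauge alone.

Things in the scene. Friction and masses are not known exactly. Their poses are not given: they have to be found in the camera images.
- fixture: Fixed inspection fixture: dark steel base plate 230 x 70 x 14 mm with a flared steel neck at its -x end and a rest post at its +x end. Origin: centre of the plate's underside; x runs along the plate from neck to post, z up. It does not move during the job; place and yaw differ from start to start.
- neck_mouth (a point): Centre of the fixture neck's open top: on the fixture's centre line 85 mm towards -x from its origin, 50 mm above the bench. The neck stands 36 mm over the plate, 57 mm across outside at the mouth; its tapered bore is 29 mm across at the mouth and 20 mm at the bottom, about 1.5 mm wider all round than the plug.
- post_top (a point): Tip of the rest post's locating pin, 85 mm towards +x from the fixture's origin (170 mm from the neck axis), 68 mm above the bench. The post is 22 mm across and its shoulder 56 mm above the bench; the pin is 8 mm across and 12 mm tall.
- plug_block: Fixed black plastic storage block 50 x 50 x 36 mm with a through hole 29 mm across, in which the plug stands at the start. Origin: centre of its underside.
- plug: Loose round tapered steel plug, 0.12 kg, 70 mm tall. Origin: centre of its small foot; z up its axis. Taper 18 mm across at the foot, 25 mm at 30 mm up; collar 36 mm across from 30 to 36 mm; grip nose 16 mm across from 36 to 70 mm. It starts upright in the storage block, collar on the block's top (foot 6 mm above the bench). Home in the neck, its collar rests on the neck's rim.
- plug_collar (a point): Centre of the underside of the plug's collar, 30 mm above the plug's foot; meets the neck mouth when the plug is home.
- plug_tip (a point): Top of the plug's nose, 70 mm above its foot; 90 mm above the bench when the plug is home.
- lever: Loose grey cast offset lever, about 0.55 kg, 34 mm thick, flat on the bench. Origin: centre of the big hub's underside; x points along the arm to the small end, z up. Hub 50 mm across, bore 19 mm; small end 24 mm across, 170 mm from the hub axis; between them a straight arm 14 mm wide, 16 mm high (9 to 25 mm above the underside) with flat upright sides to grip.
- lever_end (a point): Centre of the underside of the lever's small end, on the axis of its bore (10 mm across), 170 mm along the lever's x from the hub axis.
- lever_balance (a point): The lever's balance point (centre of mass), inside the arm, 44 mm along the lever's x from the hub axis and 17 mm above the lever's underside.
- loupe: Bystander: black loupe 37 mm across, 35 mm tall, standing on the bench. Origin: centre of its underside. Leave alone.
- bushing: Bystander: bronze bushing with a collar, 45 mm across, 37 mm tall. Origin: centre of its underside. Leave alone.
- ring_gauge: Bystander: steel setting ring 60 mm across, 16 mm thick, lying flat. Origin: centre of its underside. Leave alone.
Not all that is in view belongs to the job. What is shaped like the plug but red is not meant.

How it is judged:
By the outcome, as a careful person would: the job done as asked, in the order asked, and still so for the second after the job is handed in, while the arm keeps its last pose, push and grip.
It also fails if it takes over 64 s, if anything falls off the work surface, if the arm or the gripper's body presses on something with over 40 N, if the wrist force passes 120 N, or if a joint passes its speed limit or range.

## Working session

There is one attempt and no reset: what is moved stays moved. The work goes in short steps, Python scripts to look and compute and a tool call to move; the robot and the scene stay as the last step left them, time stands still between calls to the robot, and variables do not carry over. Pictures are saved under pics/ and viewed, about 8 in all and at most 12, crops included, and the job is handed in when it is done.

Besides the shell and the picture viewer there is one more tool, called after "Request:" by a JSON object that holds its "op" and its "data". arm_command: Moves the arm, as the interface text tells. Its arguments: {"type":"object","properties":{"moves":{"type":"array","items":{"type":"array","items":{"type":"number"}}},"squeeze":{"type":"number"}},"required":["moves"]}

```bash
mkdir -p pics; cat > h.py <<'E'
import numpy as np,cv2
from workcell import env
from scipy.spatial.transform import Rotation as R
def cam(n,save=None):
    im,d=env.read_camera(n); 
    if save: cv2.imwrite('pics/'+save,im)
    return im,d,env.get_calibration(n)
def ray(c,u,v,z):
    d=c['pose'][:3,:3]@np.array([(u-c['cx'])/c['fx'],(v-c['cy'])/c['fy'],1]);o=c['pose'][:3,3]
    return o+d*(z-o[2])/d[2]
def proj(c,p):
    q=np.linalg.inv(c['pose'])@np.append(p,1);return q[0]/q[2]*c['fx']+c['cx'],q[1]/q[2]*c['fy']+c['cy']
def cloud(d,c):
    v,u=np.indices(d.shape);P=np.stack([(u-c['cx'])/c['fx']*d,(v-c['cy'])/c['fy']*d,d],-1)
    return P@c['pose'][:3,:3].T+c['pose'][:3,3]
def rot():
    w,x,y,z=env.get_state()['orientation'];return R.from_quat([x,y,z,w]).as_matrix()
E
python3 - <<'E'
from h import *
for n in('top','side'):
    im,d,c=cam(n,n+'0.png');print(n,c['fx'],c['cx'],c['cy'],c['pose'].round(3).tolist())
    np.savez(n+'0.npz',im=im,d=d)
print(env.get_state(),env.finger_overhang);print(rot().round(3))
E
```

```text
top 466.84124004503497 281.83567069991426 214.38880561295386 [[-0.02, -0.998, 0.068, 0.431], [-1.0, 0.019, -0.01, -0.0], [0.008, -0.068, -0.998, 1.372], [0.0, 0.0, 0.0, 1.0]]
side 460.0525874117305 278.6105194705464 205.15257836812896 [[0.906, -0.321, 0.276, 0.275], [-0.423, -0.7, 0.575, -0.593], [0.009, -0.638, -0.77, 0.84], [0.0, 0.0, 0.0, 1.0]]
{'clock': 0.1, 'joint_pos': array([-1.35960053e+00,  3.13912745e-01,  4.50981002e-02,  1.30363521e+00,
        2.15446829e-08,  1.43121070e+00]), 'qvel': array([-5.45321366e-04, -4.79749064e-04,  2.05882577e-03, -1.51516278e-03,
        4.09264152e-05, -3.49508035e-04]), 'tau': array([ 2.14086205e-03, -4.81723022e+01,  2.99245119e+01,  1.27612276e-02,
       -2.11979341e-04, -2.86049051e-07]), 'tcp_pos': array([ 0.19748656, -0.53951714,  0.22640747]), 'orientation': array([-8.26232062e-04,  9.84658101e-01,  1.74492807e-01, -2.95851778e-05]), 'wrist_force': array([ 0.10329575, -0.11245342, -0.5570836 ]), 'ft_torque': array([0.0125599 , 0.01382913, 0.00082416]), 'finger_gap': 0.0851865358275411} 0.017
[[ 0.939  0.344 -0.   ]
 [ 0.344 -0.939  0.002]
 [ 0.    -0.002 -1.   ]]
```

View pics/top0.png

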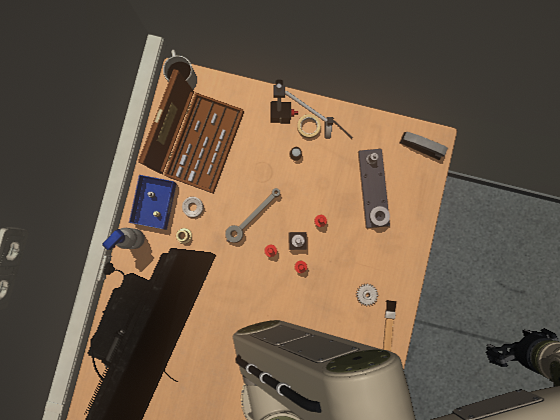

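View pics/side0.png

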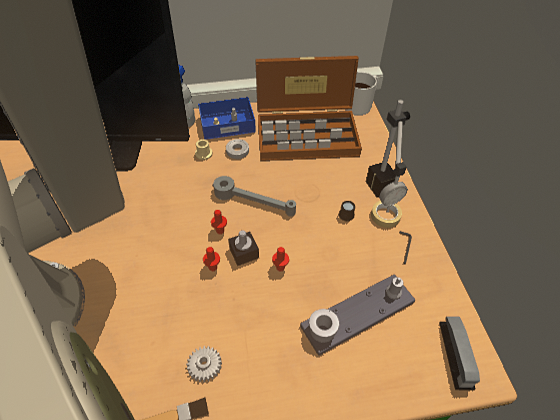

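Candidates for the plug in the top picture are the steel plug in the black block (298,241) and the red decoys at (271,251), (301,267) and (321,221). The blue tray also holds parts at (153,196). I choose (298,241), which is side (242,240). The fixture neck is at top (379,216) and its post at (374,157). The lever hub is at (235,234) and its small end at (277,192).

```bash
cat > m.py <<'E'
from h import *
D={n:np.load(n+'0.npz') for n in('top','side')}
C={n:env.get_calibration(n) for n in D}
def reg(n,u,v,r,lo,hi):
    P=cloud(D[n]['d'],C[n])[v-r:v+r+1,u-r:u+r+1].reshape(-1,3)
    return P[(P[:,2]>lo)&(P[:,2]<hi)]
def circ(Q):
    (x,y),r=cv2.minEnclosingCircle((Q[:,:2]*1000).astype(np.float32));return np.round([x,y,r],1),Q.mean(0).round(4),len(Q)
for nm,top,side,lo,hi,r in[('plug nose',(298,241),(242,238),.06,.09,10),('block',(298,241),(242,248),.028,.055,16),
  ('neck',(379,216),(323,322),.043,.06,14),('post',(374,157),(396,288),.045,.08,12),
  ('hub',(235,234),(223,186),.027,.045,13),('end',(277,192),(291,208),.027,.045,9)]:
    for n,p in(('top',top),('side',side)):
        Q=reg(n,*p,r,lo,hi);print(nm,n,*(circ(Q) if len(Q) else ['none']))
# colour rays
T=C['top']
print('rays top: plug tip',ray(T,298,240,.076).round(4),'neck',ray(T,379.5,216,.05).round(4),'post',ray(T,374,156,.068).round(4),'hub',ray(T,235,234,.034).round(4),'end',ray(T,277,192,.034).round(4))
a=cv2.resize(D['top']['im'][180:280,215:405],None,fx=4,fy=4,interpolation=cv2.INTER_CUBIC)
cv2.imwrite('pics/crop.png',a)
b=cv2.resize(D['side']['im'][170:360,190:430],None,fx=3,fy=3,interpolation=cv2.INTER_CUBIC);cv2.imwrite('pics/crops.png',b)
E
python3 m.py
```

```text
plug nose top [445.9 -55.3   7.8] [ 0.4461 -0.0552  0.076 ] 27
plug nose side [449.2 -58.8   7.6] [ 0.4486 -0.0604  0.0712] 65
block top [446.3 -54.7  33.2] [ 0.4461 -0.0544  0.0393] 277
block side [448.8 -57.5  34.8] [ 0.4473 -0.0627  0.0377] 456
neck top [ 511.9 -289.7   28.3] [ 0.5123 -0.2895  0.0511] 236
neck side [ 515.1 -291.1   28.3] [ 0.514  -0.2917  0.0494] 530
post top [ 681.  -277.1   11.1] [ 0.6804 -0.2766  0.0582] 53
post side [ 684.4 -280.1   11.1] [ 0.6815 -0.2818  0.0561] 112
hub top [481.2 116.4  39.8] [0.4712 0.1254 0.0342] 221
hub side [474.6 123.7  26.7] [0.4728 0.1231 0.0328] 262
end top [581.7  11.3  20.3] [0.5849 0.007  0.0338] 57
end side [590.    3.3  13.6] [0.5898 0.0014 0.0322] 78
rays top: plug tip [ 0.4472 -0.056   0.076 ] neck [ 0.511  -0.2903  0.05  ] post [ 0.6802 -0.2766  0.068 ] hub [0.4684 0.1222 0.034 ] end [ 5.87e-01 -3.00e-04  3.40e-02]
```

View pics/crop.png

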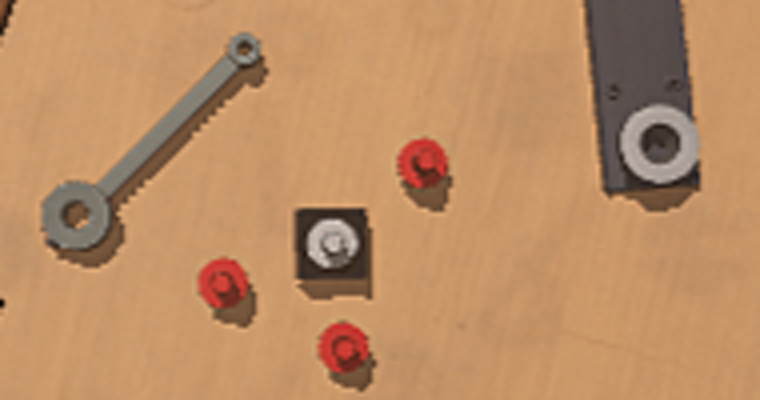

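View pics/crops.png

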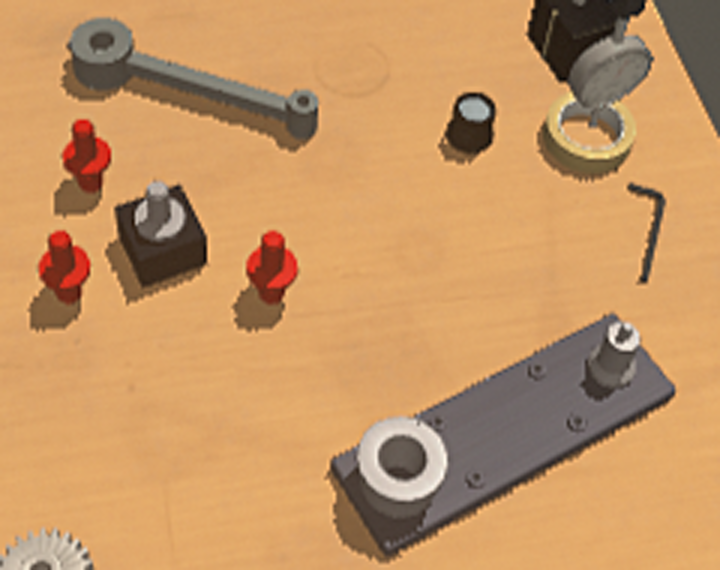

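The crops confirm it: a steel plug with its collar on the black block, three red decoys around it, and the fixture's neck and post clear. The two cameras differ by about 3 mm. I'll average them for the approach and work relative to the gripper once close.

Request:
{"op": "arm_command", "data": {"moves": [[0.4,401,-367,60,-1.99],[0.4,401,-367,60,-1.99],[0.4,401,-367,60,-1.99],[0.4,401,-367,60,-1.99],[0.4,401,-367,60,-1.99],[0.4,401,-367,60,-1.99],[0.4,401,-367,60,-1.99],[0.4,401,-367,60,-1.99],[0.4,401,-367,60,-1.99],[0.4,401,-367,60,-1.99],[0.4,401,-367,60,-1.99],[0.4,401,-367,60,-1.99]]}}

```text
clock: 1.3
tcp_pos: [0.449, -0.0526, 0.1663]
orientation: [-0.001, 0.469, 0.883, 0.001]
wrist_force: [0.1, -0.4, 0.5]
finger_gap: 0.0516
```

Request:
{"op": "arm_command", "data": {"moves": [[0.4,0,0,0,0],[0.4,0,0,0,0]]}}

```text
clock: 1.5
tcp_pos: [0.4477, -0.0576, 0.1669]
orientation: [-0.0, 0.477, 0.879, -0.0]
wrist_force: [-1.4, 0.3, -0.4]
finger_gap: 0.0513
```

```bash
python3 - <<'E'
from h import *
s=env.get_state();print(s['clock'],s['tcp_pos'],s['finger_gap'],s['joint_pos'].round(2),s['wrist_force']);print(rot().round(4))
print('plug in tool mm',(rot().T@(np.array([.4475,-.057,.065])-s['tcp_pos'])*1000).round(1))
E
```

```text
1.5 [ 0.44773244 -0.05761824  0.16693595] 0.051314979405962205 [-0.31  0.11 -0.37  1.1  -0.    0.69] [-1.35208416  0.3176482  -0.37047015]
[[-5.451e-01  8.384e-01 -7.000e-04]
 [ 8.384e-01  5.451e-01 -1.000e-04]
 [ 3.000e-04 -7.000e-04 -1.000e+00]]
plug in tool mm [  0.6   0.2 101.9]
```

Request:
{"op": "arm_command", "data": {"moves": [[0.4,1,0,40,0],[0.4,1,0,70,0],[0.4,1,0,90,0],[0.4,1,0,102,0],[0.4,1,0,102,0],[0.4,1,0,102,0]]}}

```text
clock: 2.1
tcp_pos: [0.4473, -0.0578, 0.0655]
orientation: [-0.0, 0.477, 0.879, -0.0]
wrist_force: [0.3, 0.4, 0.3]
finger_gap: 0.0511
```

```bash
python3 - <<'E'
from h import *
s=env.get_state();print(s['clock'],s['tcp_pos'],s['finger_gap'],s['wrist_force'])
im,d,c=cam('side');u,v=map(int,proj(c,[.4475,-.057,.07]))
cv2.imwrite('pics/g1.png',cv2.resize(im[v-60:v+60,u-80:u+80],None,fx=5,fy=5,interpolation=cv2.INTER_CUBIC))
E
```

```text
2.1 [ 0.44734778 -0.05778003  0.065483  ] 0.05107264841191888 [0.280069   0.41514855 0.26143772]
```

View pics/g1.png

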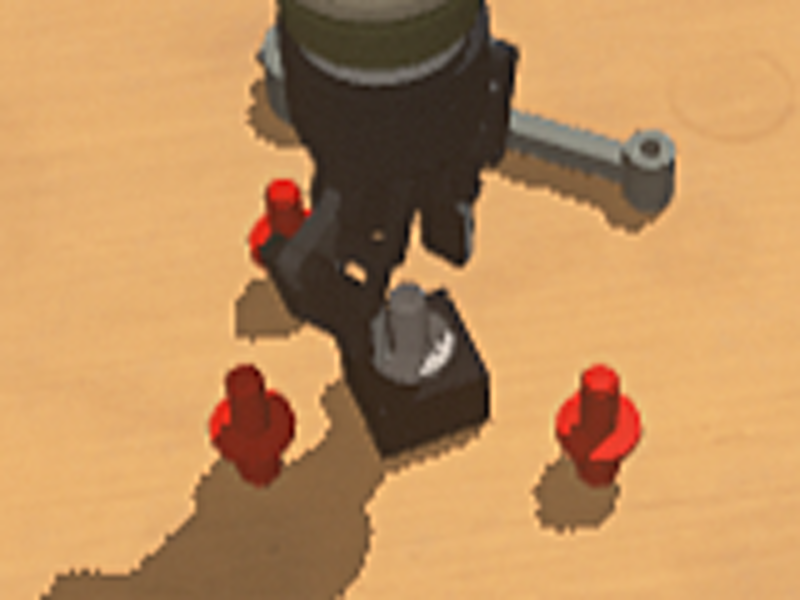

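The crop shows the nose (407,300) between the left finger (340,300) and the right finger (455,240), with the collar clear. I'll close on it and lift.

Request:
{"op": "arm_command", "data": {"moves": [[0.85,0,0,0,0],[0.85,0,0,0,0],[1,0,0,0,0],[1,0,0,0,0],[1,0,0,0,0],[1,0,0,0,0],[1,0,0,0,0]], "squeeze": 50}}

```text
clock: 2.85
tcp_pos: [0.4485, -0.0568, 0.0659]
orientation: [0.001, 0.475, 0.88, 0.0]
wrist_force: [1.1, 1.0, 6.0]
finger_gap: 0.0117
```

Request:
{"op": "arm_command", "data": {"moves": [[1,0,0,-10,0],[1,0,0,-30,0],[1,0,0,-60,0],[1,0,0,-80,0],[1,0,0,-80,0],[1,0,0,-80,0]]}}

```text
clock: 3.45
tcp_pos: [0.4472, -0.0567, 0.145]
orientation: [-0.0, 0.475, 0.88, -0.0]
wrist_force: [-0.3, -0.1, -1.2]
finger_gap: 0.0116
```

```bash
python3 - <<'E'
from h import *
s=env.get_state();print(s['clock'],s['tcp_pos'],s['finger_gap'],s['wrist_force'])
im,d,c=cam('side');t=s['tcp_pos'];u,v=map(int,proj(c,t-[0,0,.02]));print(u,v)
cv2.imwrite('pics/g2.png',cv2.resize(im[v-45:v+45,u-60:u+60],None,fx=6,fy=6,interpolation=cv2.INTER_CUBIC))
P=cloud(d,c);print(rot().round(4))
m=(np.linalg.norm(P[...,:2]-t[:2],axis=-1)<.03)&(d>0)
for z0 in np.arange(t[2]-.065,t[2]-.005,.004):
    Q=P[m&(P[...,2]>z0)&(P[...,2]<z0+.004)]
    if len(Q): print(round((z0+.002-t[2])*1000),len(Q),((Q.min(0)-t)*1000)[:2].round(1),((Q.max(0)-t)*1000)[:2].round(1))
E
```

```text
3.45 [ 0.44718034 -0.05669255  0.14495603] 0.011604650987541178 [-0.34822331 -0.14882733 -1.23639339]
239 218
[[-5.480e-01  8.365e-01 -1.800e-03]
 [ 8.365e-01  5.480e-01  3.000e-04]
 [ 1.200e-03 -1.300e-03 -1.000e+00]]
-59 4 [-6.3 -7.5] [ 6.8 -1.6]
-55 10 [ -7.6 -10.2] [ 7.2 -0.2]
-51 8 [-7.  -9.8] [ 7.5 -5. ]
-47 8 [-8.5 -9.8] [ 7.1 -3.8]
-43 9 [ -7.1 -10.1] [ 6.9 -5.9]
-39 3 [ -8.9 -12.3] [ 1.4 -5.8]
-35 1 [  7.9 -12.8] [  7.9 -12.8]
-31 6 [-14.7 -17. ] [16.8 -6.1]
-27 41 [-15.9 -17.8] [15.2 12.6]
-23 108 [-16.3 -17. ] [17.9 15.1]
-19 15 [ -7.1 -11.3] [9.2 1.5]
-15 7 [-6.7 -9. ] [5.2 0.4]
-11 7 [-6.  -8.3] [ 5.4 -2.9]
-7 11 [-7.2 -9.1] [ 6.  -1.6]
```

View pics/g2.png

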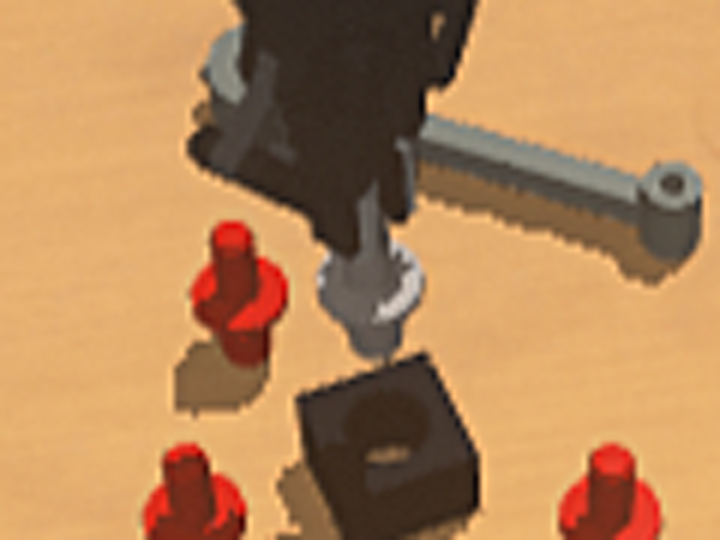

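The plug is held upright; the collar is at (372,285) in this crop, clear of the block. I'll carry it over the neck.

Request:
{"op": "arm_command", "data": {"moves": [[1,-30,-9,-10,0],[1,-70,-22,-15,0],[1,-115,-36,-15,0],[1,-160,-50,-15,0],[1,-195,-60,-10,0],[1,-220,-68,-5,0],[1,-231,-72,0,0],[1,-231,-72,0,0],[1,-231,-72,0,0],[1,-231,-72,0,0]]}}

```text
clock: 4.5
tcp_pos: [0.5134, -0.2877, 0.1452]
orientation: [-0.001, 0.475, 0.88, 0.0]
wrist_force: [-0.5, 1.0, -1.4]
finger_gap: 0.0119
```

```bash
python3 - <<'E'
from h import *
s=env.get_state();print(s['clock'],s['tcp_pos'],s['finger_gap'],s['wrist_force'],s['joint_pos'].round(2))
im,d,c=cam('side');t=s['tcp_pos'];u,v=map(int,proj(c,t-[0,0,.045]));print(u,v)
cv2.imwrite('pics/g3.png',cv2.resize(im[v-45:v+45,u-60:u+60],None,fx=6,fy=6,interpolation=cv2.INTER_CUBIC))
P=cloud(d,c);M=rot();print(M.round(4))
near=(np.linalg.norm(P[...,:2]-t[:2],axis=-1)<.045)&(d>0)
for nm,lo,hi in(('collar',t[2]-.0325,t[2]-.021),('taper',t[2]-.062,t[2]-.036),('neck',.043,.058)):
    Q=P[near&(P[...,2]>lo)&(P[...,2]<hi)];(x,y),r=cv2.minEnclosingCircle((Q[:,:2]*1000).astype(np.float32));print(nm,x,y,r,len(Q))
E
```

```text
4.5 [ 0.51342226 -0.287746    0.14517074] 0.011857104837441295 [-0.48053847  1.03295538 -1.41382762] [-0.65  0.38 -0.07  1.13  0.    0.34]
324 308
[[-5.493e-01  8.356e-01 -2.000e-04]
 [ 8.356e-01  5.493e-01  3.000e-04]
 [ 3.000e-04  0.000e+00 -1.000e+00]]
collar 514.2824096679688 -288.8603820800781 17.94464111328125 181
taper 511.06060791015625 -292.440673828125 7.2734375 21
neck 514.29833984375 -291.85870361328125 28.122234344482422 488
```

View pics/g3.png

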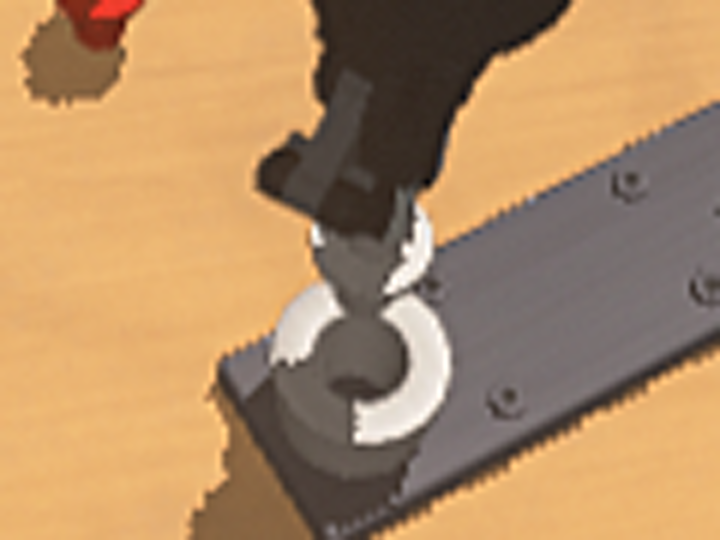

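The plug foot at (365,300) hangs over the neck mouth at (360,365). The collar sits about 2.6 mm to +y of the neck axis, so I'll correct that and go down.

Request:
{"op": "arm_command", "data": {"moves": [[1,-2.4,-1.1,10,0],[1,-2.4,-1.1,25,0],[1,-2.4,-1.1,35,0],[1,-2.4,-1.1,42,0],[1,-2.4,-1.1,49,0],[1,-2.4,-1.1,54,0],[1,-2.4,-1.1,54,0]]}}

```text
clock: 5.25
tcp_pos: [0.5139, -0.2918, 0.0905]
orientation: [-0.001, 0.475, 0.88, 0.0]
wrist_force: [-0.4, -0.2, -1.2]
finger_gap: 0.0116
```

Request:
{"op": "arm_command", "data": {"moves": [[1,0,0,3,0],[1,0,0,6,0],[1,0,0,8,0],[1,0,0,10,0],[1,0,0,10,0],[1,0,0,10,0]]}}

```text
clock: 5.85
tcp_pos: [0.5143, -0.292, 0.0812]
orientation: [0.0, 0.475, 0.88, -0.0]
wrist_force: [0.2, 0.3, -1.6]
finger_gap: 0.0119
```

Request:
{"op": "arm_command", "data": {"moves": [[1,0,0,1,0],[1,0,0,2,0],[1,0,0,2,0],[1,0,0,2,0]]}}

```text
clock: 6.25
tcp_pos: [0.5148, -0.2922, 0.08]
orientation: [0.001, 0.475, 0.88, 0.0]
wrist_force: [0.9, 1.3, 5.2]
finger_gap: 0.0116
```

There is contact at z=0.080, as predicted for home. I'll release and back off.

Request:
{"op": "arm_command", "data": {"moves": [[0.4,0,0,0,0],[0.4,0,0,0,0],[0.4,0,0,0,0],[0.4,0,0,0,0],[0.4,0,0,-20,0],[0.4,0,0,-50,0],[0.4,0,0,-90,0],[0.4,0,0,-90,0]]}}

```text
clock: 7.05
tcp_pos: [0.5169, -0.294, 0.1749]
orientation: [0.005, 0.475, 0.88, -0.001]
wrist_force: [0.8, -0.3, 0.0]
finger_gap: 0.0511
```

```bash
python3 - <<'E'
from h import *
s=env.get_state();t=s['tcp_pos'];M=rot();print(s['clock'],t,s['finger_gap'],s['wrist_force']);print(M.round(3))
# lever: average of both views
hub=np.array([.4712,.1225]);end=np.array([.588,.0010]);x=(end-hub)/np.linalg.norm(end-hub);b=hub+.044*x
yaw=np.arctan2(x[1],x[0]);print('bal',b,'yaw',yaw,np.linalg.norm(end-hub))
ty=np.arctan2(M[1,0],M[0,0]);print('tool yaw',ty,'turn',(ty-(yaw+np.pi)))
print('shift',(M.T@(np.r_[b,.17]-t)*1000).round(1))
E
```

```text
7.05 [ 0.5168815  -0.29402668  0.17491205] 0.051090221527493734 [ 0.77641338 -0.2853373   0.04560234]
[[-0.548  0.836  0.007]
 [ 0.836  0.548 -0.006]
 [-0.009  0.003 -1.   ]]
bal [0.50169313 0.09077983] yaw -0.8051186447723215 0.16853631656114948
tool yaw 2.1509013266092443 turn -0.1855726822082273
shift [330.2 198.2   2.5]
```

Request:
{"op": "arm_command", "data": {"moves": [[0.4,45,27,0,-0.186],[0.4,85,51,0,-0.186],[0.4,125,75,0,-0.186],[0.4,165,99,0,-0.186],[0.4,205,123,0,-0.186],[0.4,250,150,0,-0.186],[0.4,290,174,0,-0.186],[0.4,315,190,20,-0.186],[0.4,330,198,50,-0.186],[0.4,330,198,85,-0.186],[0.4,330,198,85,-0.186],[0.4,330,198,85,-0.186]]}}

```text
clock: 8.25
tcp_pos: [0.4983, 0.0924, 0.0839]
orientation: [-0.001, 0.392, 0.92, -0.001]
wrist_force: [0.7, 1.1, 0.5]
finger_gap: 0.0512
```

```bash
cat > lv.py <<'E'
from h import *
import sys
s=env.get_state();t=s['tcp_pos'];M=rot();print(s['clock'],t,s['finger_gap'],s['wrist_force'],s['joint_pos'].round(2));print(M.round(3))
im,d,c=cam('side',sys.argv[1]+'_full.png');u,v=map(int,proj(c,t));print(u,v)
u=max(u,70);v=max(v,53)
cv2.imwrite('pics/'+sys.argv[1]+'.png',cv2.resize(im[v-45:v+60,u-70:u+70],None,fx=5,fy=5,interpolation=cv2.INTER_CUBIC))
# plug now
P=cloud(d,c);nm=np.array([.5147,-.2915])
Q=P[(np.linalg.norm(P[...,:2]-nm,axis=-1)<.04)&(d>0)]
for lo,hi in((.044,.0515),(.052,.06),(.07,.1)):
    q=Q[(Q[:,2]>lo)&(Q[:,2]<hi)]
    if len(q):print('plug',lo,cv2.minEnclosingCircle((q[:,:2]*1000).astype(np.float32)),len(q),q[:,2].max())
E
python3 lv.py l1
```

```text
8.25 [0.49828874 0.09238979 0.08391389] 0.05120707738999994 [0.67239002 1.08678271 0.48362329] [ 0.02  0.28 -0.37  0.92 -0.    0.83]
[[-0.693  0.721 -0.002]
 [ 0.721  0.693 -0.   ]
 [ 0.001 -0.002 -1.   ]]
236 174
plug 0.044 ((514.9811401367188, -291.6568603515625), 28.717029571533203) 335 0.051482115958729646
plug 0.052 ((515.3018188476562, -293.2593688964844), 27.267147064208984) 218 0.05991650346853883
plug 0.07 ((515.1614990234375, -292.4200439453125), 8.175479888916016) 95 0.0928675251000276
```

View pics/l1.png

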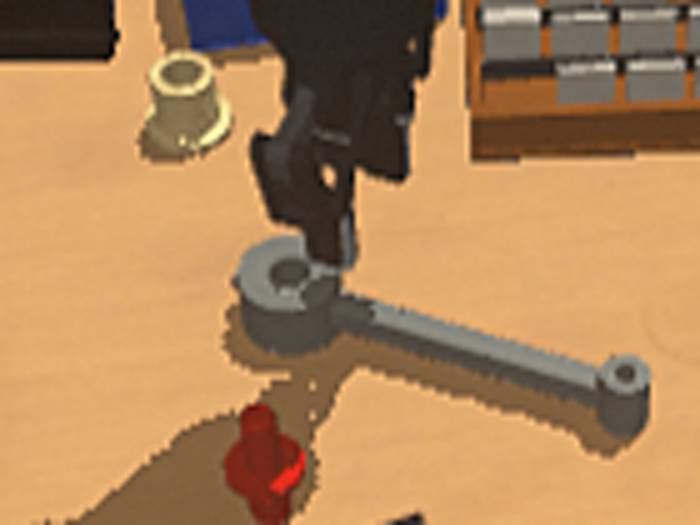

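The plug stands home: nose centred on the neck, top at 0.09 m. The fingers are above the lever arm next to the hub. In side pixels the hub bore is at (224.2,183.7) and the end bore at (291,203.6).

```bash
python3 - <<'E'
from h import *
c=env.get_calibration('side');s=env.get_state();t=s['tcp_pos'];M=rot()
hub=ray(c,224.1,183.6,.034);end=ray(c,291,203.5,.034);T=env.get_calibration('top')
h2=ray(T,234.3,233.5,.034);e2=ray(T,276,192,.034);print(hub,end,np.linalg.norm(end-hub),h2,e2)
x=(end-hub)/np.linalg.norm(end-hub);b=hub+.044*x;yaw=np.arctan2(x[1],x[0]);ty=np.arctan2(M[1,0],M[0,0])
print('bal',b,'yaw',yaw,'turn',ty-yaw-np.pi,'shift',(M.T@(np.r_[b[:2],.021]-t)*1000).round(1))
E
```

```text
[0.47484081 0.12281507 0.034     ] [0.59178654 0.00190848 0.034     ] 0.16821030109510884 [0.46986264 0.12414192 0.034     ] [0.58702274 0.00254548 0.034     ]
bal [0.50543116 0.09118865 0.034     ] yaw -0.8020492201421507 turn -0.0032546254438461375 shift [-4.8  3.5 64.1]
```

Request:
{"op": "arm_command", "data": {"moves": [[0.4,-4.5,3.5,20,0],[0.4,-4.5,3.5,40,0],[0.4,-4.5,3.5,55,0],[0.4,-4.5,3.5,63,0],[0.4,-4.5,3.5,63,0],[0.4,-4.5,3.5,63,0]]}}

```text
clock: 8.9
tcp_pos: [0.5058, 0.0914, 0.0224]
orientation: [0.001, 0.392, 0.92, 0.0]
wrist_force: [0.3, 0.5, 0.5]
finger_gap: 0.051
```

Request:
{"op": "arm_command", "data": {"moves": [[0.8,0,0,0,0],[0.8,0,0,0,0],[1,0,0,0,0],[1,0,0,0,0],[1,0,0,0,0],[1,0,0,0,0],[1,0,0,0,0]], "squeeze": 90}}

```text
clock: 9.6
tcp_pos: [0.5046, 0.0917, 0.0211]
orientation: [-0.0, 0.392, 0.92, -0.0]
wrist_force: [0.3, -1.0, -0.2]
finger_gap: -0.0
```

The gap reads 0, so the grip missed. I'll look.

```bash
python3 lv.py l2
```

```text
9.6 [0.50462313 0.0916894  0.02112123] -2.2129106400669333e-05 [ 0.30703784 -1.02931675 -0.20085028] [ 0.02  0.36 -0.44  0.78 -0.    0.83]
[[-0.693  0.721 -0.   ]
 [ 0.721  0.693 -0.   ]
 [ 0.    -0.    -1.   ]]
241 192
plug 0.044 ((514.5830078125, -291.34906005859375), 28.649473190307617) 342 0.05149180778222595
plug 0.052 ((514.1071166992188, -291.4568176269531), 25.35713005065918) 209 0.0594545181865298
plug 0.07 ((514.8828125, -291.9853210449219), 8.532745361328125) 96 0.09353832665372785
```

View pics/l2.png

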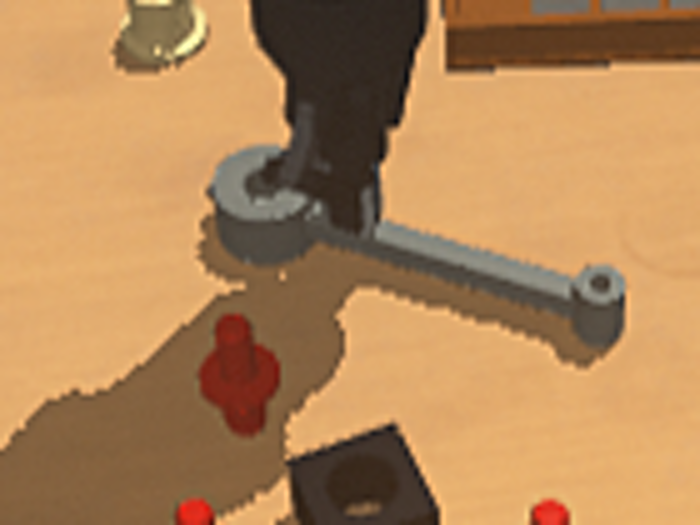

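Request:
{"op": "arm_command", "data": {"moves": [[1,0,0,-5,0],[1,0,0,-10,0],[1,0,0,-15,0],[1,0,0,-15,0],[1,0,0,-15,0]]}}

```text
clock: 10.15
tcp_pos: [0.505, 0.0917, 0.0365]
orientation: [0.0, 0.392, 0.92, 0.0]
wrist_force: [0.3, 0.2, 0.2]
finger_gap: -0.0003
```

```bash
python3 - <<'E'
from h import *
s=env.get_state();c=env.get_calibration('side');t=s['tcp_pos'];print(s['wrist_force'],s['ft_torque'],s['finger_gap'])
for z in(.021,.004):print(proj(c,[.5046,.0917,z]))
im,d,c=cam('side');P=cloud(d,c)
# profile across arm: points in lever frame 44+/-15 along
h=np.array([.474,.123]);x=np.array([np.cos(-.802),np.sin(-.802)]);y=np.array([-x[1],x[0]])
q=P[...,:2]-h;a=q@x*1000;b=q@y*1000;z=P[...,2]*1000
for lo in range(30,160,15):
    m=(a>lo)&(a<lo+15)&(abs(b)<20)&(d>0)&(z>15)&(z<60);
    if m.any():print(lo,m.sum(),'b',np.percentile(b[m],[5,50,95]).round(1),'z',np.percentile(z[m],[5,50,95]).round(1))
m=(a>-30)&(a<28)&(abs(b)<30)&(z>25)&(z<70);print('hub z',np.percentile(z[m],[10,50,90]))
m=(a>155)&(a<185)&(abs(b)<15)&(z>25)&(z<70);print('end z',np.percentile(z[m],[10,50,90]))
E
```

```text
[0.26742142 0.15398524 0.18273473] [-0.01508013  0.02284132 -0.04126822] -0.00025910393019627645
(np.float64(241.04005934431382), np.float64(192.2938311222017))
(np.float64(241.42183155399957), np.float64(196.97855550436753))
30 50 b [-12.6  -5.1   5.9] z [16.6 23.7 58.4]
45 74 b [-12.4  -4.8   5.1] z [15.9 26.5 58.2]
60 44 b [-7.  -2.6  5. ] z [15.6 23.7 26.8]
75 42 b [-6.7 -3.3  5.6] z [17.4 24.3 27. ]
90 42 b [-7.4 -2.7  5.6] z [16.8 23.9 27.4]
105 46 b [-7.6 -3.2  6.5] z [16.2 23.4 27.3]
120 41 b [-6.9 -3.1  6.4] z [15.9 23.8 26.6]
135 49 b [-8.6 -4.2  6.2] z [16.5 23.3 26.8]
150 53 b [-10.1  -2.9   6.7] z [17.1 26.5 34.5]
hub z [27.91982689 32.97838361 35.31712302]
end z [27.14397089 32.62829587 35.15628363]
```

```bash
python3 - <<'E'
from h import *
h=np.array([.474,.123]);x=np.array([np.cos(-.802),np.sin(-.802)]);y=np.array([-x[1],x[0]])
for n in('side','top'):
    im,d,c=cam(n);P=cloud(d,c)
    q=P[...,:2]-h;a=q@x*1000;b=q@y*1000;z=P[...,2]*1000
    print(n)
    m=(a>20)&(a<70)&(abs(b)<40)&(d>0)&(z>5)&(z<100)
    for lo in range(5,100,6):
        k=m&(z>=lo)&(z<lo+6)
        if k.any():print(lo,k.sum(),'a',np.percentile(a[k],[2,50,98]).round(),'b',np.percentile(b[k],[2,50,98]).round(),'grey',np.percentile(im[k].mean(-1),[5,50,95]).round())
print(env.get_state()['tcp_pos'])
E
```

```text
side
5 9 a [20. 52. 67.] b [-12.  -4.  -3.] grey [69. 83. 89.]
11 27 a [22. 42. 65.] b [-8. -6. -3.] grey [68. 74. 87.]
17 47 a [21. 44. 69.] b [-9. -5.  7.] grey [ 67.  72. 106.]
23 82 a [21. 46. 68.] b [-8. -1.  7.] grey [ 68.  80. 138.]
29 10 a [20. 21. 23.] b [-8. -2.  7.] grey [ 61.  86. 134.]
35 1 a [21. 21. 21.] b [2. 2. 2.] grey [137. 137. 137.]
41 3 a [53. 55. 56.] b [-5. -5.  3.] grey [85. 91. 92.]
47 19 a [42. 53. 58.] b [-13.  -8.   2.] grey [42. 61. 97.]
53 13 a [39. 53. 57.] b [-14.  -9.   4.] grey [36. 45. 94.]
59 21 a [40. 52. 57.] b [-15. -11.   6.] grey [ 40.  52. 100.]
65 15 a [43. 53. 57.] b [-15.  -8.   5.] grey [ 35.  51. 100.]
71 9 a [53. 57. 57.] b [-9. -0.  7.] grey [33. 50. 92.]
77 4 a [58. 58. 58.] b [-12.  -2.   4.] grey [ 58.  76. 100.]
83 16 a [56. 58. 59.] b [-27.   3.  27.] grey [ 25.  41. 118.]
89 42 a [38. 56. 60.] b [-31. -12.  29.] grey [29. 43. 55.]
95 17 a [38. 58. 59.] b [-38. -15.  35.] grey [28. 41. 53.]
top
5 4 a [57. 61. 67.] b [-37. -33. -27.] grey [110. 154. 162.]
[0.50450516 0.0916925  0.03602059]
```

The measured fingertips sit near z≈45 mm while the TCP reads 36, so the shut tips are higher than the stated overhang implies. They passed above the arm, and the plug was held only by its tip. I'll open and measure the tips.

Request:
{"op": "arm_command", "data": {"moves": [[0.5,0,0,0,0],[0.5,0,0,0,0],[0.5,0,0,0,0],[0.5,0,0,0,0]]}}

```text
clock: 10.7
tcp_pos: [0.5046, 0.0917, 0.0361]
orientation: [-0.0, 0.392, 0.92, -0.0]
wrist_force: [0.5, -0.4, 0.5]
finger_gap: 0.0426
```

```bash
cat > tip.py <<'E'
from h import *
import sys
h=np.array([.474,.123]);x=np.array([np.cos(-.802),np.sin(-.802)]);y=np.array([-x[1],x[0]])
s=env.get_state();print(s['tcp_pos'],s['finger_gap'])
im,d,c=cam('side');P=cloud(d,c)
q=P[...,:2]-h;a=q@x*1000;b=q@y*1000;z=P[...,2]*1000
m=(a>28)&(a<75)&(abs(b)<60)&(d>0)&(z>4)&(z<100)
print('zeros near',(d[150:230,200:280]==0).sum())
for nm,sd in(('b<-10',b<-10),('b>10',b>10),('mid',abs(b)<10)):
  for lo in range(4,64,6):
    k=m&sd&(z>=lo)&(z<lo+6)
    if k.any():print(nm,lo,k.sum(),'a',np.percentile(a[k],[2,50,98]).round(),'b',np.percentile(b[k],[2,50,98]).round())
u,v=map(int,proj(c,s['tcp_pos']))
cv2.imwrite('pics/'+sys.argv[1],cv2.resize(im[v-45:v+45,u-60:u+60],None,fx=6,fy=6,interpolation=cv2.INTER_CUBIC))
print(s['clock'],s['wrist_force'],u,v)
E
python3 tip.py t1.png
```

```text
[0.50464239 0.09168739 0.03610698] 0.04261717267003084
zeros near 28
b<-10 40 2 a [51. 52. 52.] b [-27. -26. -25.]
b<-10 46 9 a [43. 54. 57.] b [-34. -28. -25.]
b<-10 52 14 a [40. 50. 56.] b [-35. -33. -25.]
b<-10 58 17 a [39. 52. 58.] b [-36. -33. -25.]
b>10 4 1 a [68. 68. 68.] b [51. 51. 51.]
b>10 40 8 a [39. 47. 52.] b [21. 22. 24.]
b>10 46 17 a [38. 50. 57.] b [20. 22. 25.]
b>10 52 14 a [41. 50. 57.] b [20. 23. 27.]
b>10 58 10 a [44. 51. 57.] b [21. 22. 26.]
mid 4 3 a [36. 61. 68.] b [-5. -5. -4.]
mid 10 22 a [31. 56. 74.] b [-8. -6. -4.]
mid 16 25 a [47. 59. 73.] b [-8. -5. -2.]
mid 22 54 a [45. 61. 74.] b [-6.  1.  7.]
mid 28 1 a [56. 56. 56.] b [-4. -4. -4.]
10.7 [ 0.52353394 -0.43180883  0.45730171] 240 188
```

View pics/t1.png

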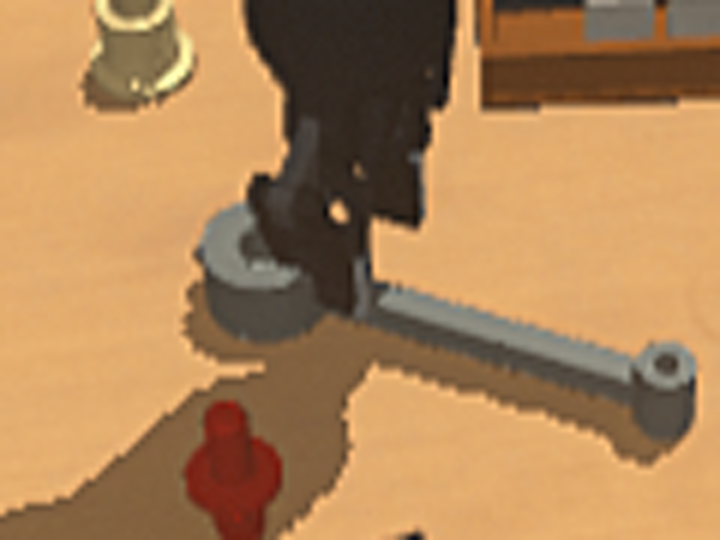

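Request:
{"op": "arm_command", "data": {"moves": [[0.5,3,2,5,0],[0.5,3,2,10,0],[0.5,3,2,15,0],[0.5,3,2,20,0],[0.5,3,2,20,0]]}}

```text
clock: 11.25
tcp_pos: [0.5033, 0.0952, 0.0152]
orientation: [-0.001, 0.392, 0.92, -0.0]
wrist_force: [0.2, -0.5, 0.8]
finger_gap: 0.0422
```

```bash
python3 tip.py t2.png
```

```text
[0.50327492 0.09518256 0.01516814] 0.04224582464483111
zeros near 25
b<-10 4 1 a [29. 29. 29.] b [-33. -33. -33.]
b<-10 16 1 a [49. 49. 49.] b [-24. -24. -24.]
b<-10 22 5 a [38. 48. 54.] b [-29. -26. -22.]
b<-10 28 11 a [41. 51. 54.] b [-33. -28. -21.]
b<-10 34 16 a [37. 47. 53.] b [-35. -33. -25.]
b<-10 40 16 a [38. 48. 53.] b [-35. -32. -21.]
b<-10 46 9 a [42. 50. 53.] b [-35. -26. -23.]
b<-10 52 5 a [48. 50. 53.] b [-31. -26. -22.]
b<-10 58 3 a [53. 53. 54.] b [-32. -28. -28.]
b>10 16 3 a [41. 46. 51.] b [24. 25. 25.]
b>10 22 14 a [34. 40. 53.] b [21. 24. 26.]
b>10 28 14 a [37. 48. 54.] b [22. 23. 27.]
b>10 34 10 a [41. 48. 54.] b [21. 24. 26.]
b>10 40 11 a [42. 47. 54.] b [23. 24. 26.]
b>10 46 11 a [45. 51. 53.] b [22. 24. 29.]
b>10 52 10 a [43. 48. 53.] b [20. 24. 29.]
b>10 58 11 a [43. 47. 54.] b [22. 25. 28.]
mid 4 5 a [53. 63. 71.] b [-5. -4. -4.]
mid 10 11 a [48. 58. 73.] b [-7. -5. -4.]
mid 16 24 a [47. 61. 74.] b [-7. -6.  6.]
mid 22 61 a [42. 58. 73.] b [-7. -0.  8.]
11.25 [ 0.15020436 -0.51537299  0.83653334] 240 193
```

The open tips are at z≈20 mm with TCP 0.015 and no contact, and the pads are centred 44–45 mm from the hub. I'll go 11 mm lower and close gently.

Request:
{"op": "arm_command", "data": {"moves": [[0.5,0,0,4,0],[0.5,0,0,8,0],[0.5,0,0,11,0],[0.5,0,0,11,0]]}}

```text
clock: 11.7
tcp_pos: [0.5036, 0.0952, 0.0046]
orientation: [-0.0, 0.392, 0.92, -0.0]
wrist_force: [0.1, 0.6, -0.5]
finger_gap: 0.0426
```

Request:
{"op": "arm_command", "data": {"moves": [[0.7,0,0,0,0],[0.7,0,0,0,0],[1,0,0,0,0],[1,0,0,0,0],[1,0,0,0,0],[1,0,0,0,0]], "squeeze": 100}}

```text
clock: 12.3
tcp_pos: [0.504, 0.095, 0.0057]
orientation: [0.0, 0.392, 0.92, -0.0]
wrist_force: [-2.8, -1.8, 6.0]
finger_gap: 0.0114
```

Request:
{"op": "arm_command", "data": {"moves": [[1,0,0,-4,0],[1,0,0,-12,0],[1,0,0,-25,0],[1,0,0,-45,0],[1,0,0,-65,0],[1,0,0,-80,0],[1,0,0,-80,0],[1,0,0,-80,0],[1,0,0,-80,0]]}}

```text
clock: 13.2
tcp_pos: [0.503, 0.0952, 0.084]
orientation: [-0.001, 0.392, 0.92, -0.0]
wrist_force: [-1.1, 0.1, -5.2]
finger_gap: 0.0114
```

```bash
cat > lev.py <<'E'
from h import *
import sys
# lever pose from side cloud near the tool: args: lever yaw guess
s=env.get_state();t=s['tcp_pos'];M=rot();print(s['clock'],t,s['finger_gap'],s['wrist_force'],s['ft_torque'],s['joint_pos'].round(2));print(M.round(4))
L=-M[:2,0]/np.linalg.norm(M[:2,0]);Y=np.array([-L[1],L[0]]);print('tool lever-yaw',np.arctan2(L[1],L[0]))
for n in sys.argv[2:]:
    im,d,c=cam(n,n+sys.argv[1]);P=cloud(d,c);q=P[...,:2]-t[:2];a=q@L*1000;b=q@Y*1000;z=P[...,2]*1000
    z0=t[2]*1000;m=(d>0)&(z>z0-25)&(z<z0+60)
    for lo,hi in((-85,-25),(25,45),(45,65),(65,85),(85,105),(105,145)):
        k=m&(a>lo)&(a<hi)&(abs(b)<30)&(z<z0+45)
        if not k.any():continue
        top=np.percentile(z[k],90);kk=k&(z>top-3)
        print(n,lo,hi,k.sum(),'ztop-tcp',round(top-z0,1),'a',a[kk].min().round(1),a[kk].max().round(1),'b',b[kk].min().round(1),b[kk].max().round(1))
E
python3 lev.py L0.png side top
python3 - <<'E'
import cv2
a=cv2.imread('pics/sideL0.png');cv2.imwrite('pics/v1.png',cv2.resize(a[100:260,150:360],None,fx=3.5,fy=3.5,interpolation=cv2.INTER_CUBIC))
E
```

```text
13.2 [0.50300838 0.09523352 0.08401058] 0.011357660665750998 [-1.13374548  0.11312194 -5.20017712] [ 0.04826097 -0.01808422 -0.01431987] [ 0.03  0.29 -0.36  0.93 -0.    0.83]
[[-6.933e-01  7.207e-01 -2.200e-03]
 [ 7.207e-01  6.933e-01 -1.000e-04]
 [ 1.500e-03 -1.600e-03 -1.000e+00]]
tool lever-yaw -0.8047600592825676
side -85 -25 295 ztop-tcp 29.0 a -67.1 -25.7 b -25.1 25.1
side 25 45 77 ztop-tcp 19.7 a 25.5 44.9 b -8.1 6.9
side 45 65 75 ztop-tcp 19.8 a 45.3 64.2 b -8.8 6.7
side 65 85 79 ztop-tcp 19.8 a 65.5 84.9 b -9.5 6.3
side 85 105 76 ztop-tcp 20.2 a 86.1 104.8 b -7.8 4.9
side 105 145 209 ztop-tcp 28.1 a 115.5 138.6 b -12.4 11.1
top 25 45 10 ztop-tcp 24.3 a 36.5 44.2 b -8.4 3.5
top 45 65 35 ztop-tcp 22.7 a 46.1 63.5 b -8.2 3.6
top 65 85 38 ztop-tcp 23.6 a 65.3 84.6 b -6.3 3.6
top 85 105 35 ztop-tcp 22.9 a 86.5 103.8 b -8.4 3.7
top 105 145 76 ztop-tcp 30.8 a 112.9 132.3 b -12.4 8.7
```

View pics/v1.png

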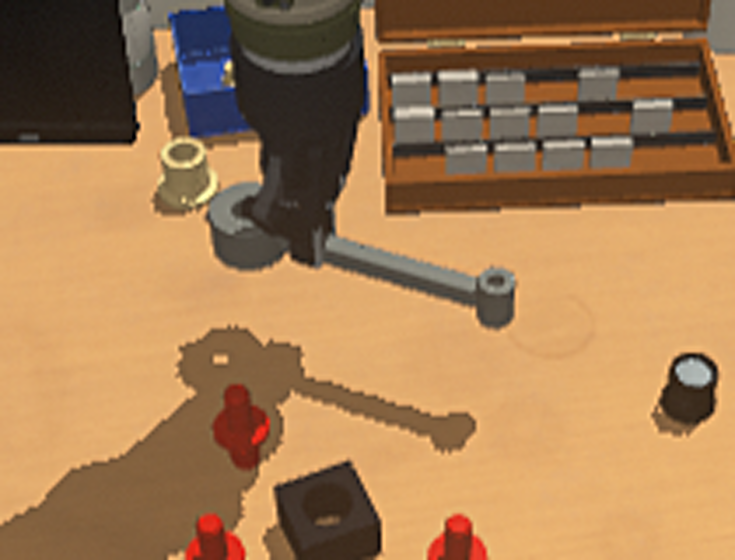

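The lever is gripped and hangs level: hub top and end top are within 1 mm, and its axis lies along the jaws' normal. The hub axis is about 43 mm from the TCP and the underside 5.6 mm below it. I'll raise it and carry it over.

Request:
{"op": "arm_command", "data": {"moves": [[1,0,0,-25,0],[1,-12,-9,-55,-0.03],[1,-31,-23,-75,-0.09],[1,-60,-43,-75,-0.17],[1,-95,-68,-75,-0.26],[1,-132,-95,-75,-0.37],[1,-173,-125,-75,-0.48],[1,-214,-154,-75,-0.59],[1,-249,-179,-75,-0.69],[1,-277,-199,-75,-0.77],[1,-299,-215,-75,-0.83],[1,-315,-226.6,-75,-0.875]]}}

```text
clock: 14.5
tcp_pos: [0.5586, -0.291, 0.1586]
orientation: [-0.001, -0.035, 0.999, 0.0]
wrist_force: [-0.4, 0.8, -5.0]
finger_gap: 0.0113
```

Request:
{"op": "arm_command", "data": {"moves": [[1,0,0,0,0],[1,0,0,0,0],[1,0,0,0,0],[1,0,0,0,0]]}}

```text
clock: 14.9
tcp_pos: [0.559, -0.2877, 0.16]
orientation: [-0.0, -0.036, 0.999, 0.0]
wrist_force: [0.0, -0.0, -5.9]
finger_gap: 0.0112
```

```bash
cat > fin.py <<'E'
from h import *
import sys
s=env.get_state();t=s['tcp_pos']
for n in('side','top'):
    im,d,c=cam(n);z0=np.load(n+'0.npz');P0=cloud(z0['d'],c);d0=z0['d']
    q=P0[(d0>0)&(np.linalg.norm(P0[...,:2]-[.6,-.285],axis=-1)<.14)&(P0[...,2]>.009)&(P0[...,2]<.02)]
    r=cv2.minAreaRect((q[:,:2]*1000).astype(np.float32));print(n,'plate',r)
    # bores of the lever: hub/end top circles
    P=cloud(d,c);zt=t[2]+.0285
    for nm,p in(('hub',[.515,-.292]),('end',[.684,-.280])):
        m=(d>0)&(abs(P[...,2]-zt)<.006)&(np.linalg.norm(P[...,:2]-p,axis=-1)<.034)
        if nm=='hub': m&=P[...,0]<.535
        if nm=='end': m&=P[...,0]>.676
        q=(P[m][:,:2]*1000).astype(np.float32)
        if len(q)>5:
            (x,y),r=cv2.minEnclosingCircle(q);print(n,nm,round(x,1),round(y,1),round(r,1),len(q),'z',P[m][:,2].mean().round(4),'ext',q.min(0),q.max(0))
E
python3 lev.py L1.png side top; python3 fin.py
```

```text
14.9 [ 0.55898987 -0.28769242  0.1599963 ] 0.01123613477424781 [ 0.02859345 -0.03477171 -5.93879675] [ 0.03053627 -0.04381467  0.00621696] [-0.6   0.44  0.07  1.2   0.   -0.67]
[[-9.975e-01 -7.110e-02 -6.000e-04]
 [-7.110e-02  9.975e-01  5.000e-04]
 [ 5.000e-04  6.000e-04 -1.000e+00]]
tool lever-yaw 0.07118211095314483
side -85 -25 897 ztop-tcp 29.3 a -69.8 -25.1 b -25.8 22.8
side 25 45 17 ztop-tcp 19.9 a 30.6 37.2 b -8.6 -5.1
side 45 65 29 ztop-tcp 20.0 a 55.3 64.6 b -8.9 -0.8
side 65 85 106 ztop-tcp 20.4 a 65.1 84.7 b -9.0 5.0
side 85 105 104 ztop-tcp 20.4 a 85.0 104.7 b -8.5 4.6
side 105 145 271 ztop-tcp 28.9 a 113.5 136.4 b -13.2 10.0
top -85 -25 84 ztop-tcp 32.3 a -52.6 -25.6 b -0.2 25.1
top 25 45 30 ztop-tcp 23.0 a 31.9 44.5 b -3.8 6.9
top 45 65 49 ztop-tcp 22.8 a 45.0 64.7 b -6.3 6.9
top 65 85 50 ztop-tcp 23.3 a 65.3 84.1 b -4.8 8.6
top 85 105 50 ztop-tcp 22.5 a 85.9 104.6 b -5.8 8.2
top 105 145 105 ztop-tcp 31.1 a 112.4 134.3 b -9.3 12.1
side plate ((599.0626831054688, -285.6084289550781), (231.25836181640625, 71.09246826171875), 4.064540386199951)
side hub 514.9 -292.6 25.4 591 z 0.188 ext [ 490.28314 -317.69067] [ 534.93555 -267.75916]
side end 684.6 -280.3 13.3 104 z 0.1878 ext [ 676.0204  -292.73138] [ 696.2939  -269.29987]
top plate ((607.7241821289062, -301.0950622558594), (249.26617431640625, 193.63607788085938), 5.477346420288086)
top hub 519.9 -279.1 19.2 60 z 0.1897 ext [ 504.844   -291.40353] [ 534.68097 -266.08014]
top end 682.6 -278.2 11.4 43 z 0.1892 ext [ 676.46765 -289.4839 ] [ 693.42633 -267.0676 ]
```

Both cameras put hub and end within about 1 mm of the plug and post. I'll shift 0.9 mm in +y and lower 30 mm, which leaves about 34 mm of air.

Request:
{"op": "arm_command", "data": {"moves": [[1,0.2,0.9,5,0],[1,0.2,0.9,12,0],[1,0.2,0.9,20,0],[1,0.2,0.9,26,0],[1,0.2,0.9,30,0],[1,0.2,0.9,30,0],[1,0.2,0.9,30,0],[1,0.2,0.9,30,0],[1,0.2,0.9,30,0],[1,0.2,0.9,30,0]]}}

```text
clock: 16.1
tcp_pos: [0.559, -0.2881, 0.1305]
orientation: [0.0, -0.035, 0.999, -0.0]
wrist_force: [0.4, -0.4, -5.4]
finger_gap: 0.0111
```

```bash
python3 lev.py L2.png side; python3 fin.py; python3 - <<'E'
from h import *
im,d,c=cam('side');P=cloud(d,c);q=P[(d>0)&(np.linalg.norm(P[...,:2]-[.515,-.292],axis=-1)<.035)&(P[...,2]<.12)]
for lo,hi in((.045,.0525),(.053,.06),(.07,.1)):
    k=q[(q[:,2]>lo)&(q[:,2]<hi)];print(lo,len(k),k[:,2].max() if len(k) else '',k.mean(0).round(4) if len(k) else '')
cv2.imwrite('pics/v2.png',cv2.resize(im[200:360,250:450],None,fx=3.5,fy=3.5,interpolation=cv2.INTER_CUBIC))
print(np.abs(env.get_state()['qvel']).max())
E
```

```text
16.1 [ 0.55900711 -0.28812934  0.13054461] 0.011108034562905836 [ 0.3860136  -0.38633528 -5.38155866] [ 0.02995331  0.08240201 -0.00167823] [-0.6   0.46  0.02  1.13 -0.   -0.67]
[[-9.975e-01 -7.010e-02  5.000e-04]
 [-7.010e-02  9.975e-01 -4.000e-04]
 [-5.000e-04 -5.000e-04 -1.000e+00]]
tool lever-yaw 0.07012243823667712
side -85 -25 842 ztop-tcp 29.1 a -69.7 -25.1 b -25.6 22.7
side 25 45 16 ztop-tcp 19.5 a 29.5 35.7 b -8.7 -4.6
side 45 65 32 ztop-tcp 20.4 a 55.0 64.9 b -8.4 0.4
side 65 85 107 ztop-tcp 20.3 a 65.5 84.9 b -9.6 4.2
side 85 105 92 ztop-tcp 20.2 a 85.8 104.7 b -9.4 4.6
side 105 145 260 ztop-tcp 28.7 a 113.1 137.9 b -13.4 10.3
side plate ((599.0626831054688, -285.6084289550781), (231.25836181640625, 71.09246826171875), 4.064540386199951)
side hub 514.4 -292.9 25.3 556 z 0.1581 ext [ 489.1621  -317.60742] [ 534.9408 -268.19  ]
side end 684.8 -280.8 12.3 99 z 0.1579 ext [ 676.1158  -292.78958] [ 696.6346 -269.7122]
top plate ((607.7241821289062, -301.0950622558594), (249.26617431640625, 193.63607788085938), 5.477346420288086)
top hub 518.5 -278.2 18.1 52 z 0.159 ext [ 504.24237 -289.36084] [ 533.22815 -265.90488]
top end 683.0 -278.6 11.8 41 z 0.159 ext [ 676.0027  -289.69482] [ 692.8894  -267.84518]
0.045 324 0.05248409013987321 [ 0.5089 -0.298   0.0496]
0.053 190 0.05998972964858529 [ 0.5121 -0.2952  0.0559]
0.07 43 0.08827245885886381 [ 0.5118 -0.2967  0.0786]
0.0020302984905400468
```

View pics/v2.png

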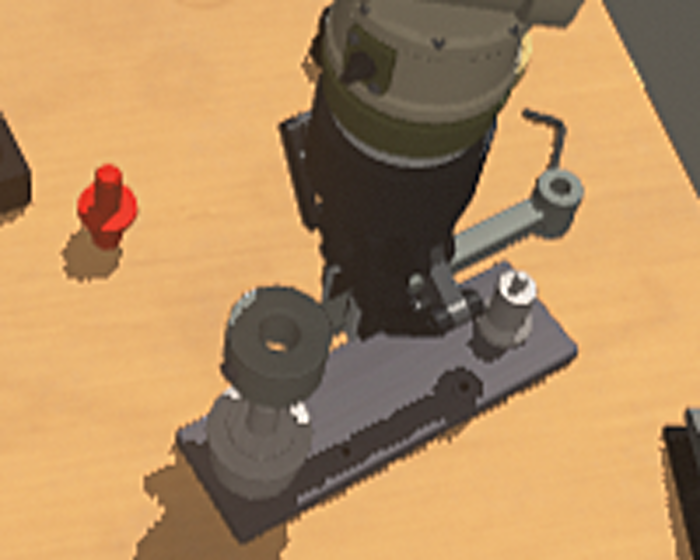

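The plug stands home in the neck at (260,430). The hub at (275,345) is above it and the end at (560,195) is above the post. About 1 mm in y remains, so I'll trim it, let it settle and hand in.

Request:
{"op": "arm_command", "data": {"moves": [[1,0,0.5,0,0],[1,0,1,0,0],[1,0,1,0,0],[1,0,1,0,0],[1,0,1,0,0],[1,0,1,0,0],[1,0,1,0,0],[1,0,1,0,0]]}}

```text
clock: 17.1
tcp_pos: [0.5588, -0.287, 0.1302]
orientation: [-0.0, -0.035, 0.999, -0.0]
wrist_force: [-0.2, 0.7, -6.2]
finger_gap: 0.0117
```

```bash
python3 fin.py | grep -v plate; python3 -c "
from h import *
s=env.get_state();print(s['tcp_pos'],s['wrist_force'],abs(s['qvel']).max(),s['clock']);print(env.hand_in())"
```

```text
side hub 513.9 -292.1 25.5 559 z 0.1578 ext [ 489.54752 -317.28598] [ 534.8323  -267.03455]
side end 683.7 -280.2 12.0 100 z 0.1576 ext [ 676.0613  -292.17957] [ 695.5221  -268.99734]
top hub 518.7 -277.6 18.5 52 z 0.159 ext [ 504.60266 -289.66245] [ 532.977  -265.0497]
top end 682.2 -276.7 11.0 36 z 0.1592 ext [ 676.1346  -287.26892] [ 692.0758  -266.14816]
[ 0.55878169 -0.28700027  0.13019663] [ 0.02185374  0.90112524 -5.97286154] 0.0016317656101662082 17.2
the job is handed in; nothing more can be done
None
```

The job is handed in at 17.2 s. The plug is home in the neck and released, and the arm is holding the lever level above the fixture, with about 34 mm of air between hub and plug.

- **Plug:** it made contact at the expected height. After release its nose was centred on the neck axis with its top at about 0.09 m, and it still stood home in the last picture.
- **Lever:** the last check from the side camera put the hub and the small end each within about 1 mm of the plug and the post. Hub top and end top were at equal height within about 1 mm, the arm was still, and the wrist carried the lever's weight (about 6 N).
- **Bystanders:** I never moved near the loupe, bushing or ring gauge.

Failed or disagreeing checks:
- **Missed grip:** the first grip on the lever closed on nothing, because the fingertips stood about 20 mm higher than the stated overhang implies. I measured them with the camera, went lower and gripped again. The plug had probably been held only near the top of its nose, but it seated properly.
- **Camera offset:** the two cameras differ by about 3 mm, so I compared positions within one camera at a time. The top view of the hub was mostly hidden by the gripper, so the hub position rests on the side camera alone.
- **Finger gap:** the reported opening was 2–4 mm less than the parts' stated widths. I did not explain this.

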